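# Clear a cream tube jammed across the chute of a counter dispenser

## Task

A tube of cream has jammed crosswise in the chute of the white counter dispenser. Press the pedal lever on its right side all the way down so that the lid rises, then push the tube back up the chute onto the level loading deck and lift it right out. Turn it lengthwise and let it slide back down the chute to the stop at the bottom, then ease the pedal all the way back up so that the lid shuts without a slam; do not push the lid itself, and leave the bottles and jars round about standing where they are.

Things in the scene. Friction and masses are not known exactly. Their poses are not given: they have to be found in the camera images.
- dispenser: White counter dispenser, fixed, 340 mm long and 211 mm wide. Origin on the worktop, below the chute; x runs up the chute (away from the pick-up end), y to its left, z up. All x, y, z below are mm in this frame. Its steel floor is level at z 97 for x over 45; from there to x -175 it slopes down at 22 degrees: z = 97 + 0.404 (x - 45). It is slippery: what is let go on the slope slides down.
- deck_middle (a point): Middle of the level loading deck (x 85, y 0, z 97), where a tube stays put. The deck spans x 45 to 156 and y -88 to 88; the walls round it reach z 134 and the lid closes on them. A tube on it is clear of the cover plates and can be lifted.
- throat (a point): Mouth of the lane, on the sloping floor (x -55, y 0). Above it the chute is 176 wide; two shoulders (x -40 at the side walls, x -55 at the mouth) narrow it to a lane 66 wide. Over each shoulder, from x -91 to -14 and from 33 off the middle line out to the side wall, lies a fixed grey cover plate, 36 above the floor, 3 thick; a gap 60 wide is open between the two.
- end_stop (a point): Foot of the end stop, on the sloping floor (x -172, y 0, z 9). The stop is 26 mm high. The open lane runs from here to its mouth, 66 wide between walls 20 to 30 high; a tube that has slid down rests lengthwise against the stop.
- tube_center (a point): Cream tube, loose, 63 to 126 g, 156 mm long. Point at mid-length, 12 mm over its flat underside (about 20 thick and 35 wide there). Its y runs along it to the screw cap (27 across, 30 high); the other end is a flat crimp 43 wide, 9 thick. Its z points up from its flat side. It starts across the chute, cap to the left, against both shoulders and under both cover plates.
- pedal (a joint): Pedal lever, hinged across the dispenser at x -45, y -106, z 78: 0 is up (lid shut), 0.45 rad is fully down (lid up). At 0 it points 0.22 rad above level. Moving it takes up to about 10 N at the paddle, either way, and it stays where it is left.
- pedal_pad (a point): Middle of the pedal's paddle (42 mm long, 30 mm wide across the dispenser, 9 mm thick; its ribbed rubber top lies 7 mm over this point), 97 mm from the hinge towards -x. Pressed fully it goes nearly straight down, from 99 to 56 mm above the worktop; the arm behind it is 9 mm wide.
- lid (a joint): Lid over the loading deck, hinged along the top of the back wall (x 158, z 134), linked to the pedal: it turns 4.44 times as far. 0 is shut, 2.0 rad is open, leaning back past upright. Shut, it covers x -2 to 158 and y -97 to 97, 4 mm thick with a 6 mm lip at the front. It stays where it is left.
- nail_polish: a nail polish bottle with a tall black cap, 31 mm across and 79 mm tall, standing loose left of the lane; origin at the middle of its underside
- oil_dropper: a brown dropper bottle, 33 mm across and 102 mm tall, standing loose right of the dispenser; origin at the middle of its underside
- candle_jar: a glass jar with a candle, 76 mm across and 90 mm tall, standing loose behind on the left; origin at the middle of its underside

How it is judged:
By the outcome, as a careful person would: the job done as asked, in the order asked, and still so for the second after the job is handed in, with the robot touching nothing.
It also fails if it takes over 64 s, if anything falls off the work surface, if the arm or the gripper's body presses on something with over 40 N, if the wrist force passes 120 N, or if a joint passes its speed limit or range.

## Robot

A 7-joint arm with a two-finger parallel gripper is mounted at the origin on a cart in front of the work surface, level with it; the furniture and walls round the work are solid. World frame = base frame: x ahead of the robot, y to its left, z up, the work surface at z = 0. Lengths are in m, angles in rad, forces in N, time in s.
With the tool pointing down it reaches from about 0.425 to 0.925 m from the base axis. Payload 6.8 kg.
Tool frame: the origin (TCP) lies between the finger pads; the fingertips stand 17 mm ahead of it and the grasp point (between the pads) lies 2 mm behind it; z points along the fingers, y is the direction in which the jaws open and shut (so a half turn about z gives the same grasp; the last joint's range is limited). The gripper opens to 85 mm and grips with 20 to 120 N. Pads are 22 mm wide; open, the fingers measure 114 mm over their backs; the gripper's body (76 mm by 85 mm) begins 54 mm behind the grasp point. The pads swing forward as they close: fully open they stand 13 mm farther back than shut.
Start: joints at [1.102, 0.477, 0.022, 1.555, -0.011, 1.109, -0.083], TCP at [0.238, -0.632, 0.248] pointing down, gripper open.
Joint ranges: [-2.96, 2.96], [-0.34, 2.1], [-1.41, 1.46], [0.24, 2.44], [-1.37, 4.51], [0.17, 1.92], [-2.96, 2.96]. Speed limits (rad/s): [2.39, 2.39, 3.14, 3.14, 3.14, 3.14, 3.14].

## Interface

Orientations are given as a unit quaternion [w, x, y, z].
In Python, from station import bot gives the robot as it stands. The module is installed in compiled form; this text tells all that it offers.
- The arm moves only by the tool carry_out, never from a script. Its argument "moves" is a list of rows, each a list of 3 entries, a list of its own where there are three numbers: the turn, a rotation vector about the tool's x, y, z in degrees, then the shift along the tool's x, y, z in cm, then the finger opening in cm, from 0 to 8.54. A call has 1 to 5 rows; each row is the pose to reach, as a shift and turn from the pose commanded when the call began, along the tool's axes at that moment; what a row does not reach only later rows make up. A row lasts 1/8 s, in which the tool goes at most 62.5 mm and 10.7 degrees, less where a joint would pass 70% of its speed; a pose out of reach is approached as far as the arm can. A call with a gripper value outside its range is refused whole. The fingers move at their own pace and stop on an object; "newtons" is the grip in N (left out, the last holds). Time passes only in rows, so rows that repeat a pose let the fingers close. It gives the time, the measured TCP pose, the force and the opening at its end, in the units of the state.
- bot.get_obs(): the state, without advancing time (a new reading comes with each control period).
- bot.read_camera(name): name is "side" or "top" or "wrist"; returns the picture (384x512x3 uint8, red, green, blue); there is no depth.
- bot.camera_info(name): a dict with "vertical_fov" (degrees; the focal length in pixels is half the picture's height over the tangent of half this angle, whatever the lens; pixels are square), "cx", "cy" (the principal point, pixels), "position" and "attitude" of the camera in the world. Camera axes: x right, y up, looking along -z (the intrinsics and any distortion apply to the point x, -y, -z); pixel columns grow to the right and rows downward; lengths in m; the calibration is good to about 2 mm. The wrist camera is an equidistant fisheye: a pixel r from the principal point sees the ray r / f radians off the axis. A picture is of the moment at which its call begins: read the wrist's pose just before it. camera_info takes no time and is no camera call; for the wrist camera it gives the pose at the moment of the call.
- bot.hand_in(): hands the job in, once; it reports no verdict.
Trained networks look in the newest picture that a camera, given by its name, has taken for a name from the list of things; names that differ only in an ending like _2 or _b are one class to them, and where a whole thing is asked for, a point or a joint stands for the part that bears it (a point fixed in the world has none). Each returns a list of dicts, best first, with "score" (0 to 1); they miss things now and then, are a little off and sometimes report something else, mostly with a low value. They report only what shows in the picture. A call takes as long as a camera call.
- bot.silhouettes(label, camera): "region" (384x512 bool, what is visible of it) and "location" ([column, row] in pixels, amid what is visible of it).
The state is a dict: "t": time; "q": joint angles; "joint_vel": joint speeds; "joint_torque": joint torques, N m; "eef_pos": TCP position; "tool_rot": TCP orientation; "contact_force": force on the tool from outside, world axes, zero at the start; "torque": the same for the moment, N m; "gripper_width": opening from 0.0 (shut) to 1.0 (fully open).
Only numpy, scipy, OpenCV 4.12 (cv2) and the standard library are available. Lean on these libraries where they do the work, as an engineer would, in place of code of your own. Each camera call takes 0.05 s, during which the arm holds its last target. There are 200 camera calls.

## Working session

There is one attempt and no reset: what is moved stays moved. The work goes in short steps, Python scripts to look and compute and a tool call to move; the robot and the scene stay as the last step left them, time stands still between calls to the robot, and variables do not carry over. Pictures are saved under pics/ and viewed, about 8 in all and at most 12, crops included, and the job is handed in when it is done.

Besides the shell and the picture viewer there is one more tool, called after ">>>" as name(argument=value, ...) on one line, values as JSON. carry_out: Moves the arm, as the interface text tells. Its arguments: {"type":"object","properties":{"moves":{"type":"array"},"newtons":{"type":"number"}},"required":["moves"]}

```bash
mkdir -p pics; cat > h.py <<'E'
import numpy as np, cv2
from station import bot
from scipy.spatial.transform import Rotation as R
def rot(q): return R.from_quat([q[1],q[2],q[3],q[0]])
def snap(cam,fn):
    im=bot.read_camera(cam); cv2.imwrite('pics/'+fn,im[:,:,::-1]); return im
E
python3 - <<'E'
from h import *
o=bot.get_obs(); print({k:np.round(v,3) for k,v in o.items()})
for c in ['side','top','wrist']:
    print(c,bot.camera_info(c))
a=snap('top','t0.png'); b=snap('side','s0.png')
for n in ['dispenser','tube_center','pedal_pad','lid','nail_polish','oil_dropper','candle_jar']:
    for c in ['top','side']:
        try:
            for r in bot.silhouettes(n,c)[:2]:
                ys,xs=np.nonzero(r['region']); print(n,c,round(r['score'],2),np.round(r['location']),xs.min(),xs.max(),ys.min(),ys.max(),len(xs))
        except Exception as e: print(n,c,e)
E
```

```text
{'t': np.float64(0.0), 'q': array([ 1.102,  0.478,  0.022,  1.556, -0.011,  1.109, -0.083]), 'joint_vel': array([-0.001,  0.001,  0.001, -0.   , -0.   , -0.002, -0.   ]), 'joint_torque': array([ 1.0000e-03, -5.9644e+01,  1.6080e+00, -2.8120e+01,  1.2000e-02,
        9.0000e-03,  0.0000e+00]), 'eef_pos': array([ 0.238, -0.631,  0.247]), 'tool_rot': array([-0.001,  0.984,  0.179, -0.   ]), 'contact_force': array([-0.618, -1.019, -0.268]), 'torque': array([-0.02 , -0.008,  0.045]), 'gripper_width': np.float64(0.999)}
side {'vertical_fov': 46.771561955332885, 'cx': 252.01207118283688, 'cy': 192.41715403965105, 'position': array([0.04846633, 0.65109815, 0.58816351]), 'attitude': array([-0.24409157, -0.16229546,  0.49763793,  0.8163553 ])}
top {'vertical_fov': 45.92043060538248, 'cx': 256.92213503147957, 'cy': 194.07258734565067, 'position': array([ 0.37365355, -0.13871256,  1.14018537]), 'attitude': array([-0.70167878, -0.05400889,  0.07424755,  0.70655306])}
wrist {'vertical_fov': 65.70646984690485, 'cx': 256.80870723166726, 'cy': 187.85337907165984, 'position': array([ 0.31159583, -0.60
[... 226 characters left out ...]
203.] 182 331 153 269 9853
tube_center top 0.64 [235. 193.] 218 246 187 206 401
tube_center side 0.8 [262. 204.] 251 273 197 213 276
pedal_pad top 0.59 [262. 250.] 253 271 223 263 332
pedal_pad side 0.48 [318. 201.] 299 332 198 208 200
pedal_pad side 0.31 [319. 193.] 311 323 180 215 263
lid top 0.89 [248. 144.] 197 297 103 192 5787
lid side 0.73 [231. 172.] 182 279 153 196 2345
nail_polish top 0.54 [191. 224.] 184 197 220 232 147
nail_polish side 0.63 [255. 259.] 249 262 237 270 348
oil_dropper top 0.73 [308. 225.] 300 315 219 233 183
oil_dropper side 0.85 [319. 194.] 310 324 180 215 301
candle_jar top 0.93 [186. 153.] 167 199 135 173 961
candle_jar side 0.63 [190. 224.] 172 205 206 245 1033
```

```bash
python3 -c "
import cv2,numpy as np
a=cv2.imread('pics/t0.png');cv2.imwrite('pics/t0b.png',cv2.resize(a,(800,600)))
"
```

```text
(no output)
```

View pics/t0b.png

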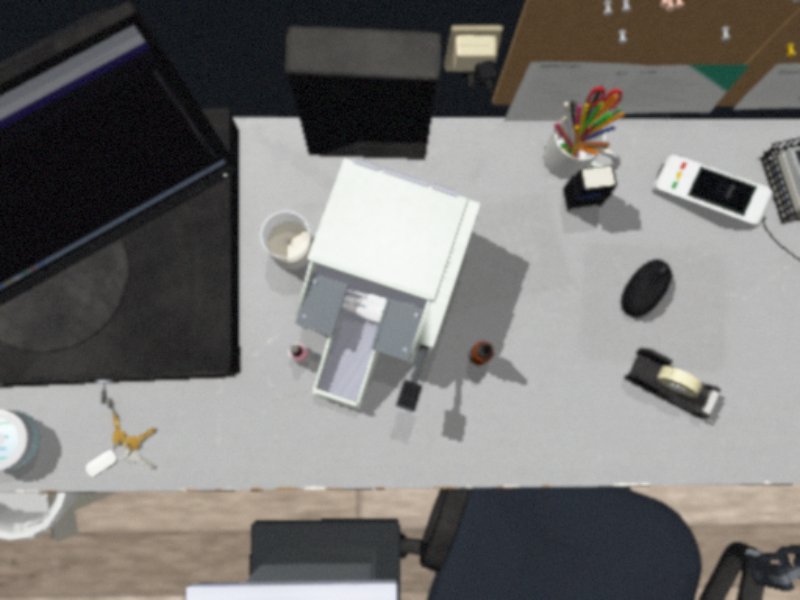

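View pics/s0.png

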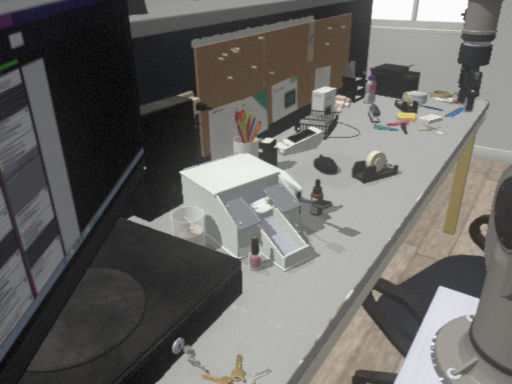

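The views show the dispenser with its pick-up end towards the robot. In top-view 800-px coordinates the lid corners are near (347,160), (467,200), (433,300) and (313,258), the lane end is at (336,399) and the paddle at (409,396). The side view shows the tube under the plates at about (262,204).

```bash
cat >> h.py <<'E'
from scipy.optimize import least_squares
def proj(P,c,ci=None):
    ci=ci or bot.camera_info(c); p=rot(ci['attitude']).inv().apply(np.atleast_2d(P)-ci['position'])*[1,-1,-1]
    f=192/np.tan(np.radians(ci['vertical_fov']/2))
    if c=='wrist':
        r=np.hypot(p[:,0],p[:,1]); th=np.arctan2(r,p[:,2]); s=f*th/np.maximum(r,1e-9)
        return np.c_[ci['cx']+p[:,0]*s, ci['cy']+p[:,1]*s]
    return np.c_[ci['cx']+f*p[:,0]/p[:,2], ci['cy']+f*p[:,1]/p[:,2]]
def d2w(P,pose):
    c,s=np.cos(pose[2]),np.sin(pose[2]); P=np.atleast_2d(P)/1000.
    return np.c_[pose[0]+c*P[:,0]-s*P[:,1], pose[1]+s*P[:,0]+c*P[:,1], P[:,2]]
E
python3 - <<'E'
from h import *
bot.read_camera('top')
m=bot.silhouettes('lid','top')[0]['region']
P=bot.silhouettes('pedal_pad','top')[0]
# corners of lid
cnt=max(cv2.findContours(m.astype('uint8'),0,1)[0],key=cv2.contourArea)
print(cv2.approxPolyDP(cnt,6,True)[:,0].tolist())
obj=[[158,97,136],[-2,97,136],[-2,-97,136],[-175,0,30],[-139,-106,106]]
px=[[347,160],[313,259],[433,300],[336,399],[409,396]]
px=np.array(px)*.64
f=least_squares(lambda q:(proj(d2w(obj,q),'top')-px).ravel(),[.47,-.12,-.3],loss='soft_l1')
print(f.x,np.round(f.fun.reshape(-1,2),1))
im=bot.read_camera('top').copy()
pts=d2w(obj+[[158,-97,136],[-91,33,80],[-14,33,112],[-91,-33,80],[-14,-33,112],[-14,88,112],[-14,-88,112],[-91,88,80],[-91,-88,80]],f.x)
im=cv2.resize(im,None,fx=4,fy=4)
for p in proj(pts,'top'): cv2.circle(im,tuple(np.int32(p*4+2)),5,(255,0,0),-1)
cv2.imwrite('pics/t1.png',im[380:1080,640:1340,::-1][:600])
w=d2w([[-140,-106,99],[-80,0,60],[85,0,97],[-175,0,30]],f.x);print(w)
for n,h in [('nail_polish',.079),('oil_dropper',.102),('candle_jar',.09)]:
    r=bot.silhouettes(n,'top')[0]; l=r['location']
    g=least_squares(lambda q:(proj([[q[0],q[1],h*.6]],'top')-l).ravel(),[.4,-.1]).x; 
    c,s=np.cos(f.x[2]),np.sin(f.x[2]); d=g-f.x[:2]; print(n,g,'disp',c*d[0]+s*d[1],-s*d[0]+c*d[1])
E
```

```text
[[219, 102], [198, 166], [275, 192], [297, 128]]
[ 0.59381471 -0.12697478 -0.34352829] [[-0.1  0.3]
 [-2.4 -0.3]
 [ 1.6  1.4]
 [-0.2 -0.9]
 [ 0.4 -0.3]]
[[ 0.42629261 -0.17962784  0.099     ]
 [ 0.51848894 -0.10002987  0.06      ]
 [ 0.67384835 -0.15560374  0.097     ]
 [ 0.42903959 -0.06803279  0.03      ]]Traceback (most recent call last):
  File "<stdin>", line 20, in <module>
IndexError: list index out of range
```

View pics/t1.png

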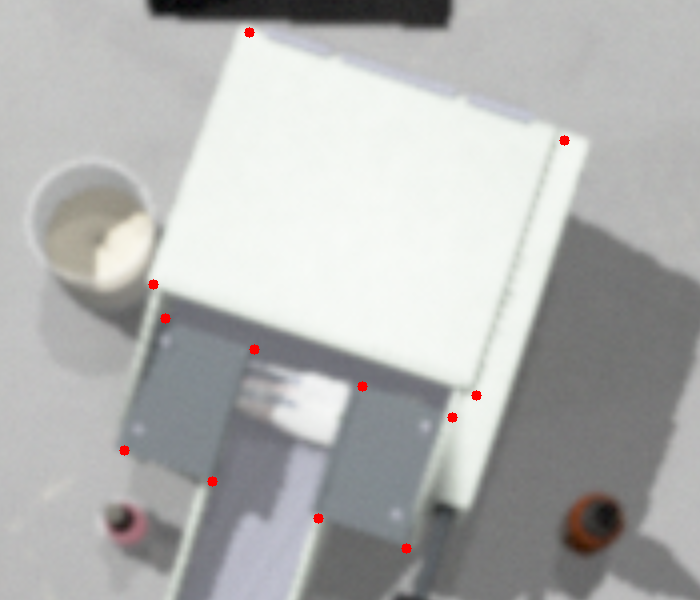

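Markers land within about 3 mm on the plates and lid, so the dispenser pose is good. Next I write a planner and work out the approach to the pedal.

```bash
cat >> h.py <<'E'
POSE=[.5938,-.1270,-.3435]
def goal(x,y,z,tilt=0,yaw=0):
    """TCP at dispenser xyz mm; tilt deg leans hand to -x (22=normal to slope); yaw deg: tool x from dispenser x"""
    Rw=R.from_euler('z',POSE[2])*R.from_euler('y',-tilt,degrees=True)*R.from_euler('z',yaw,degrees=True)*R.from_euler('x',180,degrees=True)
    return d2w([x,y,z],POSE)[0],Rw
def seq(*gs):
    o=bot.get_obs(); p,r=o['eef_pos'],rot(o['tool_rot'])
    c,s=np.cos(POSE[2]),np.sin(POSE[2]); d=p-[*POSE[:2],0]
    print('t',round(o['t'],2),'disp',np.round([1e3*(c*d[0]+s*d[1]),1e3*(-s*d[0]+c*d[1]),1e3*d[2]],1),'F',np.round(o['contact_force'],1),'w',round(float(o['gripper_width']),3),'q',np.round(o['q'],2))
    for g in gs:
        P,Q=goal(*g); print(g,'turn',np.round((r.inv()*Q).as_rotvec(degrees=True),1).tolist(),'shift',np.round(r.inv().apply(P-p)*100,2).tolist()); p,r=P,Q
E
python3 - <<'E'
from h import *
seq((-140,-106,200),(-140,-106,101),(-140,-106,57))
for n,h in [('nail_polish',.079),('oil_dropper',.102),('candle_jar',.09)]:
    l=dict(nail_polish=[191,224],oil_dropper=[308,225],candle_jar=[186,153])[n]
    g=least_squares(lambda q:(proj([[q[0],q[1],h*.6]],'top')-l).ravel(),[.4,-.1]).x
    c,s=np.cos(POSE[2]),np.sin(POSE[2]); d=g-POSE[:2]; print(n,'disp',c*d[0]+s*d[1],-s*d[0]+c*d[1])
E
```

```text
t 1.05 disp [-164.8 -594.8  248.3] F [0.4 0.4 0.3] w 1.0 q [ 1.1   0.48  0.02  1.56 -0.01  1.11 -0.08]
(-140, -106, 200) turn [0.0, -0.0, 40.3] shift [33.54, -35.65, 4.83]
(-140, -106, 101) turn [0.0, 0.0, 0.0] shift [0.0, -0.0, 9.9]
(-140, -106, 57) turn [0.0, 0.0, 0.0] shift [0.0, -0.0, 4.4]
nail_polish disp -0.12583991069853256 0.07793762228119769
oil_dropper disp -0.036522513647480895 -0.18889427572124018
candle_jar disp 0.034392821695539144 0.1506178949678048
```

>>> carry_out(moves=[[[0,0,0],[4.2,-4.4,0.6],8.5],[[0,0,0],[8.4,-8.9,1.2],8.5],[[0,0,0],[12.6,-13.4,1.8],8.5],[[0,0,0],[16.8,-17.8,2.4],8.5]])

```text
t: 1.55
eef_pos: [0.3333, -0.4039, 0.2244]
tool_rot: [0.0, 0.984, 0.179, 0.0]
contact_force: [1.3, -0.5, 0.4]
gripper_width: 1.0
```

>>> carry_out(moves=[[[0,0,10],[4.2,-4.4,0.6],8.5],[[0,0,20],[8.4,-8.9,1.2],8.5],[[0,0,30],[12.6,-13.4,1.8],8.5],[[0,0,40.3],[16.8,-17.8,2.4],8.5],[[0,0,40.3],[16.8,-17.8,2.4],8.5]])

```text
t: 2.17
eef_pos: [0.4281, -0.1769, 0.2004]
tool_rot: [-0.0, 0.985, -0.17, 0.0]
contact_force: [-0.7, 0.0, -0.5]
gripper_width: 0.992
```

```bash
python3 - <<'E'
from h import *
seq((-140,-106,101))
ci=bot.camera_info('wrist'); im=snap('wrist','w0.png').copy()
P=[[-119,-91,108],[-119,-121,108],[-161,-91,115],[-161,-121,115],[-140,-106,107],[-175,33,40],[-175,-33,40],[-91,-33,80],[-91,33,80]]
im=cv2.resize(im,(800,600))
for p in proj(d2w(P,POSE),'wrist',ci): cv2.circle(im,tuple(np.int32(p*1.5625)),3,(255,0,0),-1)
cv2.imwrite('pics/w0.png',im[:,:,::-1])
E
```

```text
t 2.17 disp [-139.2 -102.8  200.4] F [-0.7  0.  -0.5] w 0.992 q [ 0.38  0.19 -0.13  2.09  0.03  0.86 -1.69]
(-140, -106, 101) turn [-0.0, -0.0, 0.1] shift [-0.08, 0.32, 9.94]
```

View pics/w0.png

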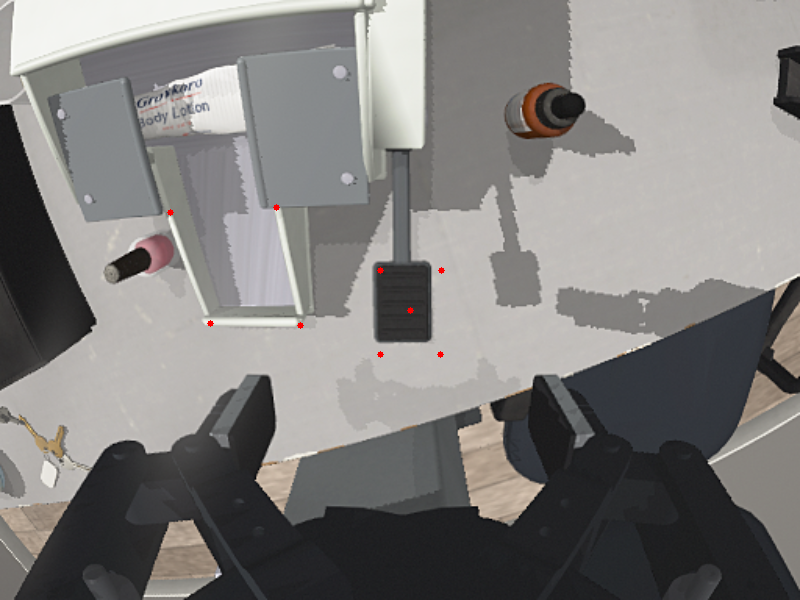

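The wrist view shows the paddle centred at about (403,302), with the tube label visible between the plates at (180,105). The markers are a few mm off, so I refit the pose with these closer features.

```bash
python3 - <<'E'
from h import *
ci=bot.camera_info('wrist')
a=.22;c,s=np.cos(a),np.sin(a)
pad=[[-45-l*c+7*s,-106+w,78+l*s+7*c] for l,w in [(76,15),(76,-15),(118,15),(118,-15)]]
# check: paddle middle z 99
fl=lambda x:97+.404*(x-45)
pl=[[-91,33],[-91,-33],[-14,33],[-14,-33],[-91,88],[-91,-88]]
pl=[[x,y*30/33 if abs(y)==33 else y,fl(x)+39] for x,y in pl]
obj=np.array(pad+pl)
px=np.array([[374,262],[432,262],[375,341],[431,341],[161,212],[264,207],[131,79],[239,57],[86,221],[367,203]])/1.5625
f=least_squares(lambda q:(proj(d2w(obj,q),'wrist',ci)-px).ravel(),POSE,loss='soft_l1')
print(f.x,np.round(f.fun.reshape(-1,2),1).tolist())
f=least_squares(lambda q:(proj(d2w(obj,q[:3])+[0,0,q[3]],'wrist',ci)-px).ravel(),POSE+[0],loss='soft_l1')
print(f.x,np.round(f.fun.reshape(-1,2),1).tolist())
E
```

```text
[ 0.59715127 -0.11839935 -0.3266226 ] [[-1.2, -0.8], [0.2, -1.3], [-0.8, 1.7], [1.2, 1.2], [3.7, 1.0], [-1.2, 0.1], [0.1, -1.9], [-1.0, 0.2], [3.4, -0.3], [0.3, 0.1]]
[ 5.97139860e-01 -1.18332552e-01 -3.26388914e-01 -2.58398076e-04] [[-1.2, -0.9], [0.1, -1.4], [-0.8, 1.6], [1.1, 1.1], [3.8, 1.0], [-1.1, 0.1], [0.3, -1.8], [-0.9, 0.3], [3.5, -0.3], [0.3, 0.0]]
```

```bash
python3 - <<'E'
from h import *
ci=bot.camera_info('wrist'); ct=bot.camera_info('top')
a=.22;c,s=np.cos(a),np.sin(a)
pad=[[-45-l*c+7*s,-106+w,78+l*s+7*c] for l,w in [(76,15),(76,-15),(118,15),(118,-15)]]
fl=lambda x:97+.404*(x-45)
for g in (30,33):
  P=lambda x,y:[x,y,fl(x)+39]
  ow=np.array(pad+[P(-91,g),P(-91,-g),P(-14,g),P(-14,-g),P(-91,88),P(-91,-88)])
  pw=np.array([[374,262],[432,262],[375,341],[431,341],[161,212],[264,207],[131,79],[239,57],[86,221],[367,203]])/1.5625
  ot=np.array([P(-14,g),P(-91,88),P(-91,g),P(-14,-g),P(-91,-g),P(-91,-88),[-139,-106,106],[-2,97,136],[-2,-97,136],[158,97,136]])
  pt=(np.array([[247,352],[122,443],[212,478],[356,383],[322,517],[405,552]])+[640,380]-2)/4
  pt=np.r_[pt,np.array([[409,396]])*.64,(np.array([[155,288],[472,388],[247,30]])+[640,380]-2)/4]
  r=lambda q:np.r_[(proj(d2w(ow,q),'wrist',ci)-pw).ravel()*1.0,(proj(d2w(ot,q),'top',ct)-pt).ravel()*2]
  f=least_squares(r,POSE,loss='soft_l1'); print(g,f.cost,f.x,'\n',np.round(f.fun.reshape(-1,2),1).tolist())
  print(1e3*(d2w([[-140,-106,99],[-30,0,70]],f.x)-d2w([[-140,-106,99],[-30,0,70]],POSE))[:,:2])
E
```

```text
30 70.36982644582461 [ 0.59664809 -0.12074166 -0.33774115] 
 [[0.2, 0.1], [1.5, -0.0], [0.0, 2.5], [1.9, 2.5], [4.9, 0.2], [0.4, 0.0], [2.4, -3.1], [1.8, -0.1], [4.3, -1.7], [2.0, 0.9], [0.8, -2.9], [-3.9, 1.8], [-2.4, 0.2], [-4.7, -1.7], [-9.2, -2.8], [-3.9, -4.2], [-3.9, -3.3], [-6.3, -3.9], [-3.0, 1.0], [-4.8, -0.7]]
[[3.15411794 5.29449207]
 [2.79037759 6.09549959]]
33 69.15061839546755 [ 0.59652227 -0.12165258 -0.34241291] 
 [[0.7, 0.4], [2.0, 0.5], [0.2, 2.8], [2.1, 2.9], [2.6, -0.0], [4.2, -0.1], [0.2, -3.0], [6.7, -0.7], [4.6, -2.3], [2.6, 1.1], [-0.9, -3.7], [-3.3, 1.4], [-4.4, -0.8], [-1.5, -0.7], [-6.4, -1.9], [-3.6, -3.9], [-3.7, -2.9], [-5.4, -4.2], [-2.3, 1.5], [-3.3, -0.7]]
[[2.77961203 5.16533794]
 [2.71130229 5.3167038 ]]
```

```bash
sed -i 's/^POSE=.*/POSE=[.5967,-.1205,-.337]/' h.py; python3 - <<'E'
from h import *
seq((-140,-106,100))
E
```

```text
t 2.23 disp [-140.4 -106.3  200.2] F [ 0.4  2.4 -0.1] w 1.001 q [ 0.38  0.19 -0.14  2.09  0.03  0.86 -1.69]
(-140, -106, 100) turn [-0.1, -0.0, -0.2] shift [0.04, -0.01, 10.02]
```

>>> carry_out(moves=[[[0,0,0],[0,0,4],8.5],[[0,0,0],[0,0,8],8.5],[[0,0,0],[0,0,10],8.5],[[0,0,0],[0,0,10],2.0],[[0,0,0],[0,0,10],2.0]], newtons=50)

```text
t: 2.85
eef_pos: [0.4276, -0.1803, 0.1012]
tool_rot: [0.0, 0.985, -0.171, 0.001]
contact_force: [0.1, 0.4, -0.3]
gripper_width: 0.597
```

>>> carry_out(moves=[[[0,0,0],[0,0,0],2.0],[[0,0,0],[0,0,0],2.0],[[0,0,0],[0,0,0],2.0]])

```text
t: 3.22
eef_pos: [0.4287, -0.1776, 0.1016]
tool_rot: [-0.001, 0.986, -0.169, 0.001]
contact_force: [1.3, 8.0, 4.6]
gripper_width: 0.343
```

>>> carry_out(moves=[[[0,0,0],[-0.1,0,0.5],2.0],[[0,0,0],[-0.2,0,1.0],2.0],[[0,0,0],[-0.2,0,1.5],2.0],[[0,0,0],[-0.2,0,2.0],2.0],[[0,0,0],[-0.2,0,2.5],2.0]])

```text
t: 3.85
eef_pos: [0.4264, -0.1768, 0.0768]
tool_rot: [-0.001, 0.986, -0.169, 0.001]
contact_force: [-3.4, 10.5, 11.9]
gripper_width: 0.339
```

>>> carry_out(moves=[[[0,0,0],[0,0,0.5],2.0],[[0,0,0],[0.1,0,1.0],2.0],[[0,0,0],[0.2,0,1.5],2.0],[[0,0,0],[0.2,0,1.9],2.0],[[0,0,0],[0.2,0,1.9],2.0]])

```text
t: 4.47
eef_pos: [0.4284, -0.1775, 0.0572]
tool_rot: [-0.001, 0.986, -0.169, 0.001]
contact_force: [0.4, 8.6, 0.6]
gripper_width: 0.334
```

```bash
python3 - <<'E'
from h import *
seq((-140,-106,200))
im=snap('side','s1.png'); cv2.imwrite('pics/s1.png',cv2.resize(im[130:290,150:370],(800,582))[:,:,::-1])
E
```

```text
t 4.47 disp [-140.  -109.4   57.2] F [0.4 8.6 0.6] w 0.334 q [ 0.36  0.43 -0.11  2.19  0.09  0.52 -1.74]
(-140, -106, 200) turn [-0.1, -0.1, -0.1] shift [0.02, -0.38, -14.28]
```

View pics/s1.png

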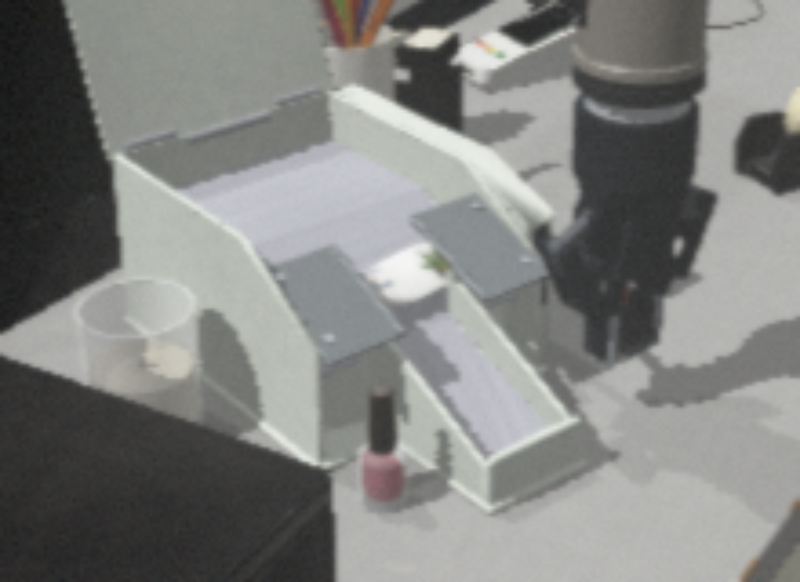

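The lid stands upright at (200,60), and the paddle is gripped. Next I press a bit further to make sure the pedal is at its stop.

>>> carry_out(moves=[[[0,0,0],[0,0,0.2],2.0],[[0,0,0],[0,0,0.4],2.0],[[0,0,0],[0,0,0.5],2.0]])

```text
t: 4.9
eef_pos: [0.4288, -0.1776, 0.0551]
tool_rot: [-0.001, 0.986, -0.169, 0.001]
contact_force: [-14.2, 13.9, 57.4]
gripper_width: 0.338
```

>>> carry_out(moves=[[[0,0,0],[0,0,-0.2],2.0],[[0,0,0],[0,0,-0.2],5.5],[[0,0,0],[0,0,-0.2],6.5],[[0,0,0],[0,0,-0.2],6.5],[[0,0,0],[0,0,-4],6.5]])

```text
t: 5.52
eef_pos: [0.4251, -0.1795, 0.0897]
tool_rot: [-0.0, 0.985, -0.171, -0.003]
contact_force: [0.8, 0.1, 0.1]
gripper_width: 0.766
```

>>> carry_out(moves=[[[0,0,0],[0,0,-6],6.5],[[0,0,0],[0,0,-12],6.5],[[0,0,0],[0,0,-14],6.5]])

```text
t: 5.9
eef_pos: [0.4285, -0.1807, 0.235]
tool_rot: [0.0, 0.985, -0.171, 0.003]
contact_force: [-0.2, 0.5, 0.1]
gripper_width: 0.764
```

```bash
python3 - <<'E'
from h import *
ux,uz=-.3746,.9272 # floor normal (x,z)
T=lambda x,h:(x+h*ux,0,97+.404*(x-45)+h*uz,22,90)
seq(T(-28,110),T(-28,17))
ci=bot.camera_info('wrist'); im=snap('wrist','w1.png')
r=bot.silhouettes('tube_center','wrist'); print([(x['score'],x['location']) for x in r])
im=cv2.resize(im,(800,600)); 
for p in proj(d2w([[x,0,97+.404*(x-45)+20] for x in (-10,-28,-46)],POSE),'wrist',ci): cv2.circle(im,tuple(np.int32(p*1.5625)),3,(255,0,0),-1)
cv2.imwrite('pics/w1.png',im[:,:,::-1])
E
```

```text
t 5.9 disp [-138.8 -112.4  235. ] F [-0.2  0.5  0.1] w 0.764 q [ 0.39  0.15 -0.14  2.05  0.03  0.94 -1.68]
(-69.20599999999999, 0, 169.5, 22, 90) turn [-17.0, 17.1, -89.2] shift [6.85, -11.29, 6.59]
(-34.3682, 0, 83.2704, 22, 90) turn [0.0, 0.0, 0.0] shift [0.0, -0.0, 9.3]
[(0.8, [136.6, 73.8])]
```

View pics/w1.png

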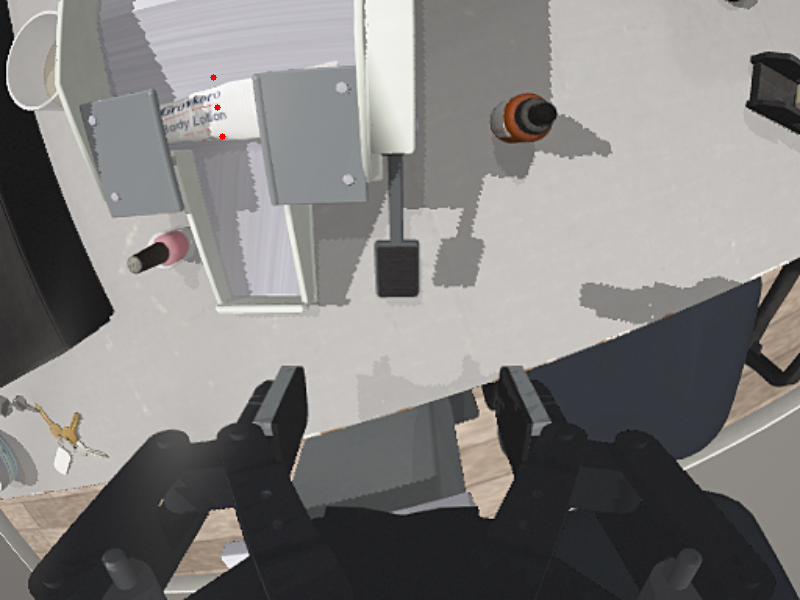

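The tube's visible part runs from about (160,128) to (258,105); compared with the markers, its centre lies at x ≈ -33, y ≈ 0.

>>> carry_out(moves=[[[-1.9,1.9,-10],[0.6,-1.2,0],6.5],[[-3.8,3.8,-20],[1.2,-2.4,0],6.5],[[-5.7,5.7,-30],[2,-3.7,0],6.5],[[-7.6,7.6,-40],[2.7,-5,0.5],6.5],[[-9.5,9.5,-50],[3.5,-6.2,1],6.5]])

```text
t: 6.62
eef_pos: [0.4803, -0.1326, 0.2194]
tool_rot: [0.092, 0.958, 0.265, 0.065]
contact_force: [0.1, -0.5, -0.6]
gripper_width: 0.762
```

```bash
cat >> h.py <<'E'
T=lambda x,h,yaw=90,y=0:(x-.3746*h,y,97+.404*(x-45)+h*.9272,22,yaw)
E
python3 - <<'E'
from h import *
seq(T(-33,110),T(-33,17))
E
```

```text
t 6.62 disp [-105.8  -49.9  219.4] F [ 0.1 -0.5 -0.6] w 0.762 q [ 0.31  0.14 -0.27  2.12  0.27  0.72 -1.17]
(-74.20599999999999, 0, 167.48000000000002, 22, 90) turn [-7.9, 7.6, -38.8] shift [5.46, -1.89, 5.34]
(-39.3682, 0, 81.2504, 22, 90) turn [0.0, 0.0, 0.0] shift [-0.0, -0.0, 9.3]
```

>>> carry_out(moves=[[[-2,1.9,-9.7],[1.4,-0.5,1.3],6],[[-4,3.8,-19.4],[2.7,-0.9,2.7],6],[[-6,5.7,-29.1],[4.1,-1.4,4],6],[[-7.9,7.6,-38.8],[5.5,-1.9,5.3],6],[[-7.9,7.6,-38.8],[5.5,-1.9,5.3],6]])

```text
t: 7.25
eef_pos: [0.5258, -0.0961, 0.1672]
tool_rot: [0.154, 0.803, 0.566, 0.109]
contact_force: [-0.2, 0.2, -0.2]
gripper_width: 0.703
```

```bash
python3 - <<'E'
from h import *
seq(T(-33,17))
ci=bot.camera_info('wrist'); im=snap('wrist','w2.png')
im=cv2.resize(im,(800,600)); 
for p in proj(d2w([[x,0,97+.404*(x-45)+20] for x in (-14,-33,-52)],POSE),'wrist',ci): cv2.circle(im,tuple(np.int32(p*1.5625)),3,(255,0,0),-1)
cv2.imwrite('pics/w2.png',im[:,:,::-1])
E
```

```text
t 7.25 disp [-75.   -0.4 167.2] F [-0.2  0.2 -0.2] w 0.703 q [ 0.28  0.23 -0.33  2.21  0.55  0.4  -0.84]
(-39.3682, 0, 81.2504, 22, 90) turn [-0.2, 0.1, -0.3] shift [0.06, 0.12, 9.3]
```

View pics/w2.png

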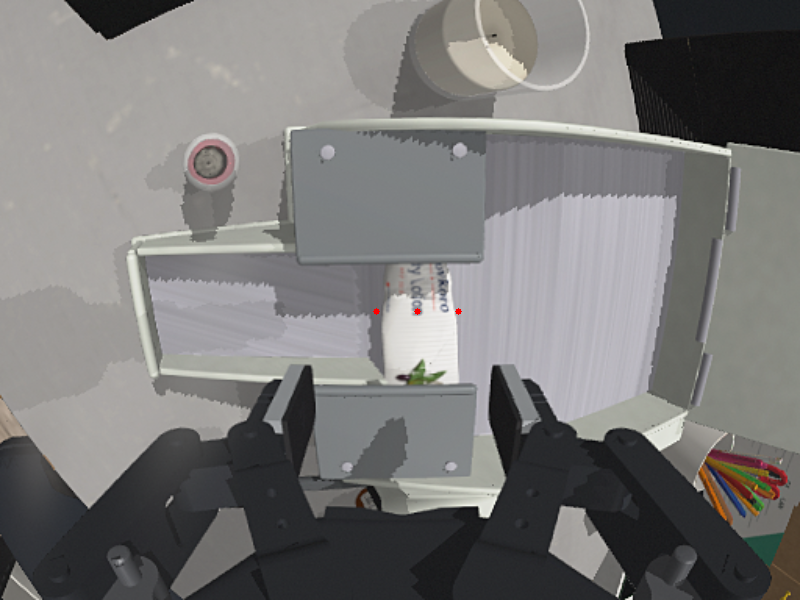

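The tube is at columns 383–458, centred on my marker (418), but the gap's middle is about row 323 against my 312. I shift 3 mm towards -y, descend and grip.

>>> carry_out(moves=[[[0,0,0],[-0.2,0.1,3.5],6],[[0,0,0],[-0.3,0.1,7],6],[[0,0,0],[-0.3,0.1,9.2],6],[[0,0,0],[-0.3,0.1,9.2],6],[[0,0,0],[-0.3,0.1,9.2],3]], newtons=35)

```text
t: 7.92
eef_pos: [0.5603, -0.1114, 0.0858]
tool_rot: [0.157, 0.803, 0.565, 0.111]
contact_force: [6.0, -2.3, 5.8]
gripper_width: 0.503
```

>>> carry_out(moves=[[[0,0,0],[0,0,0],2],[[0,0,0],[0,0,0],2],[[0,0,0],[0,0,0],2]])

```text
t: 8.3
eef_pos: [0.5634, -0.112, 0.0883]
tool_rot: [0.158, 0.802, 0.564, 0.113]
contact_force: [6.6, -2.3, 2.1]
gripper_width: 0.391
```

```bash
sed -i 's/^POSE=.*/POSE=[.5957,-.1233,-.337]/' h.py; python3 - <<'E'
from h import *
seq(T(-20,17),T(10,20),(85,0,118,0,90),(85,0,230,0,90))
E
```

```text
t 8.3 disp [-34.2   0.   88.3] F [ 6.6 -2.3  2.1] w 0.391 q [ 0.13  0.41 -0.13  2.2   0.83  0.23 -1.11]
(-26.3682, 0, 86.5024, 22, 90) turn [0.5, -0.0, -0.4] shift [0.0, 0.65, 0.47]
(2.508, 0, 101.404, 22, 90) turn [0.0, 0.0, 0.0] shift [-0.0, 3.24, -0.3]
(85, 0, 118, 0, 90) turn [22.0, -0.0, 0.0] shift [0.0, 8.27, 1.55]
(85, 0, 230, 0, 90) turn [0.0, 0.0, 0.0] shift [0.0, 0.0, -11.2]
```

Gripped (33 mm wide). Drag it up along the slope a bit and check forces.

>>> carry_out(moves=[[[0,0,0],[0,0.5,0],2],[[0,0,0],[0,1.2,0],2],[[0,0,0],[0,2,0],2],[[0,0,0],[0,2.8,0],2],[[0,0,0],[0,3.6,0],2]])

```text
t: 8.93
eef_pos: [0.5912, -0.1223, 0.1002]
tool_rot: [0.157, 0.802, 0.565, 0.111]
contact_force: [-5.4, 2.1, 8.9]
gripper_width: 0.394
```

```bash
python3 - <<'E'
from h import *
seq((85,0,118,0,90),(85,0,230,0,90))
E
```

```text
t 8.93 disp [ -4.6  -0.5 100.2] F [-5.4  2.1  8.9] w 0.394 q [ 0.23  0.43 -0.22  2.12  0.75  0.3  -0.99]
(85, 0, 118, 0, 90) turn [22.1, 0.0, -0.4] shift [0.11, 8.97, 1.73]
(85, 0, 230, 0, 90) turn [0.0, 0.0, 0.0] shift [0.0, 0.0, -11.2]
```

>>> carry_out(moves=[[[0,0,0],[0,1.5,-0.4],2],[[0,0,0],[0,3.5,-0.5],2],[[5,0,0],[0,5.5,-0.5],2],[[14,0,0],[0,7,0.1],2],[[22,0,0],[0,9,1],2]])

```text
t: 9.55
eef_pos: [0.6738, -0.1521, 0.1256]
tool_rot: [-0.002, 0.818, 0.576, 0.001]
contact_force: [0.4, 0.1, -1.2]
gripper_width: 0.392
```

>>> carry_out(moves=[[[0,0,0],[0,0,0],2],[[0,0,0],[0,0,0.2],2]])

```text
t: 9.8
eef_pos: [0.6729, -0.1514, 0.1213]
tool_rot: [0.0, 0.817, 0.576, 0.001]
contact_force: [-0.3, 1.0, -1.1]
gripper_width: 0.391
```

```bash
python3 - <<'E'
from h import *
seq((85,0,230,0,90),(-60,0,230,0,0))
im=snap('side','s2.png'); ci=bot.camera_info('wrist'); w=snap('wrist','w3.png')
a=cv2.resize(im[130:290,150:370],(560,407)); cv2.imwrite('pics/m1.png',np.hstack([a,cv2.resize(w,(0,0),fx=1,fy=1)[:,:,:][:384].copy() if 0 else cv2.resize(w,(240,407))])[:,:,::-1])
E
```

```text
t 9.8 disp [ 82.1  -1.  121.3] F [-0.3  1.  -1.1] w 0.391 q [ 0.46  0.68 -0.49  1.59  0.37  0.96 -0.49]
(85, 0, 230, 0, 90) turn [0.1, -0.1, -0.3] shift [0.11, 0.3, -10.87]
(-60, 0, 230, 0, 0) turn [0.0, -0.0, 90.0] shift [-0.0, -14.5, -0.0]
```

View pics/m1.png

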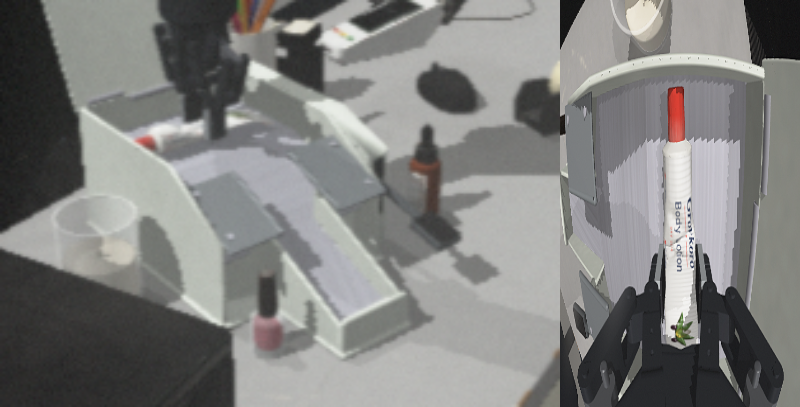

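Tube held on the deck with the cap at +y (red cap at left in the side view, top in the wrist view). Touch it down, then lift straight out.

>>> carry_out(moves=[[[0,0,0],[0,0,0.2],2],[[0,0,0],[0,0,0.2],2],[[0,0,0],[0,0,-3],2],[[0,0,0],[0,0,-7.5],2],[[0,0,0],[0,0,-11],2]])

```text
t: 10.52
eef_pos: [0.6736, -0.1514, 0.2331]
tool_rot: [0.001, 0.817, 0.576, 0.001]
contact_force: [0.2, 0.6, -1.2]
gripper_width: 0.39
```

>>> carry_out(moves=[[[0,0,0],[0,-3,0],2],[[0,0,10],[0,-6,0],2],[[0,0,20],[0,-9,0],2],[[0,0,30],[0,-9,0],2],[[0,0,40],[0,-9,0],2]])

```text
t: 11.15
eef_pos: [0.5881, -0.1212, 0.2314]
tool_rot: [0.0, 0.966, 0.259, 0.001]
contact_force: [-0.7, 0.5, -0.5]
gripper_width: 0.394
```

>>> carry_out(moves=[[[0,0,10],[0,0,0],2],[[0,0,20],[0,0,0],2],[[0,0,30],[0,0,0],2],[[0,0,40],[0,0,0],2],[[0,0,50],[0,0,0],2]])

```text
t: 11.78
eef_pos: [0.5884, -0.1212, 0.2311]
tool_rot: [-0.0, 0.985, -0.173, 0.001]
contact_force: [0.6, -0.1, -0.9]
gripper_width: 0.393
```

```bash
python3 - <<'E'
from h import *
seq(T(60,100,0),T(60,26,0),T(8,24,0))
E
```

```text
t 11.78 disp [ -7.6  -0.4 231.1] F [ 0.6 -0.1 -0.9] w 0.393 q [ 0.29  0.38 -0.25  1.75  0.11  1.02 -1.91]
(22.54, 0, 195.78, 22, 0) turn [0.1, 21.9, -0.6] shift [3.0, -0.07, 3.54]
(50.260400000000004, 0, 127.16720000000001, 22, 0) turn [0.0, 0.0, 0.0] shift [-0.0, -0.0, 7.4]
(-0.9903999999999993, 0, 104.3048, 22, 0) turn [0.0, 0.0, 0.0] shift [-5.61, -0.0, 0.2]
```

>>> carry_out(moves=[[[0,10,-0.3],[1.5,0,1],2],[[0,20,-0.6],[3,0,2.5],2],[[0,22,-0.6],[3,0,3.5],2],[[0,22,-0.6],[3,0,3.5],2]])

```text
t: 12.28
eef_pos: [0.6155, -0.1309, 0.1951]
tool_rot: [0.032, 0.968, -0.162, 0.187]
contact_force: [0.4, 0.3, 0.1]
gripper_width: 0.394
```

```bash
python3 - <<'E'
from h import *
seq(T(60,26,0),T(8,24,0))
a=snap('top','t3.png'); b=snap('side','s3.png')
a=cv2.resize(a[95:275,170:330],(512,576)); b=cv2.resize(b[130:290,210:290],(288,576))
cv2.imwrite('pics/m2.png',np.hstack([a,b])[:,:,::-1])
E
```

```text
t 12.28 disp [ 21.2  -0.6 195.1] F [0.4 0.3 0.1] w 0.394 q [ 0.2   0.31 -0.17  2.    0.34  0.49 -2.13]
(50.260400000000004, 0, 127.16720000000001, 22, 0) turn [0.0, 0.1, 0.3] shift [0.16, -0.06, 7.39]
(-0.9903999999999993, 0, 104.3048, 22, 0) turn [0.0, 0.0, 0.0] shift [-5.61, -0.0, 0.2]
```

View pics/m2.png

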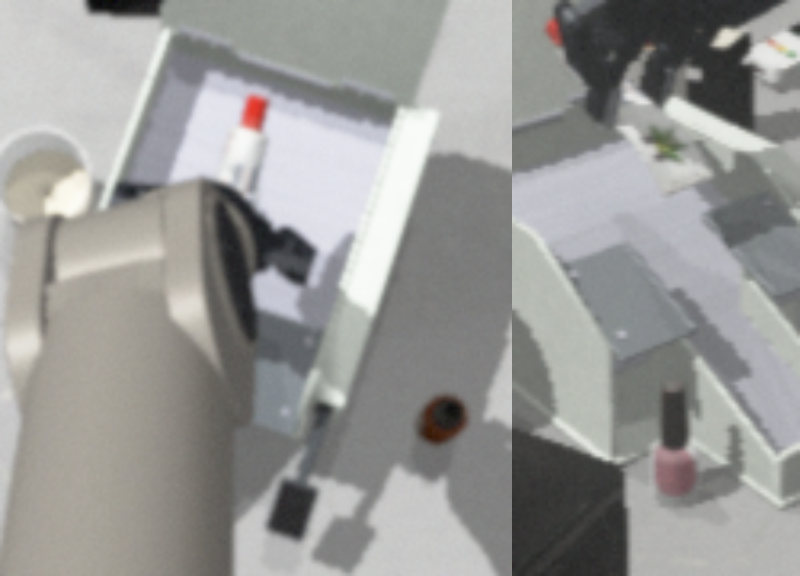

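The tube is lengthwise, cap uphill (red at (253,110) left panel), parallel to the chute. Lower it, then follow the slope down to the release spot.

>>> carry_out(moves=[[[0,0,0.3],[0.2,0,3.5],2],[[0,0,0.3],[0.2,0,6.5],2],[[0,0,0.3],[0.2,0,7.4],2],[[0,0,0.3],[0.2,0,7.4],2]])

```text
t: 12.88
eef_pos: [0.6454, -0.1414, 0.1284]
tool_rot: [0.032, 0.968, -0.165, 0.189]
contact_force: [0.4, 0.0, -0.6]
gripper_width: 0.394
```

>>> carry_out(moves=[[[0,0,0],[-1.5,0,0],2],[[0,0,0],[-3,0,0],2],[[0,0,0],[-4.5,0,0.1],2],[[0,0,0],[-5.5,0,0.2],2],[[0,0,0],[-5.5,0,0.2],2]])

```text
t: 13.5
eef_pos: [0.5966, -0.1242, 0.1051]
tool_rot: [0.032, 0.968, -0.164, 0.188]
contact_force: [0.2, 0.6, -1.2]
gripper_width: 0.393
```

```bash
python3 - <<'E'
from h import *
seq(T(8,23,0))
ci=bot.camera_info('wrist'); w=snap('wrist','w4.png')
cv2.imwrite('pics/w4.png',cv2.resize(w,(800,600))[:,:,::-1])
E
```

```text
t 13.5 disp [  1.2  -0.5 105.1] F [ 0.2  0.6 -1.2] w 0.393 q [ 0.07  0.42 -0.03  2.11  0.48  0.26 -2.3 ]
(-0.6158000000000001, 0, 103.3776, 22, 0) turn [-0.0, -0.0, 0.0] shift [-0.23, -0.05, 0.1]
```

View pics/w4.png

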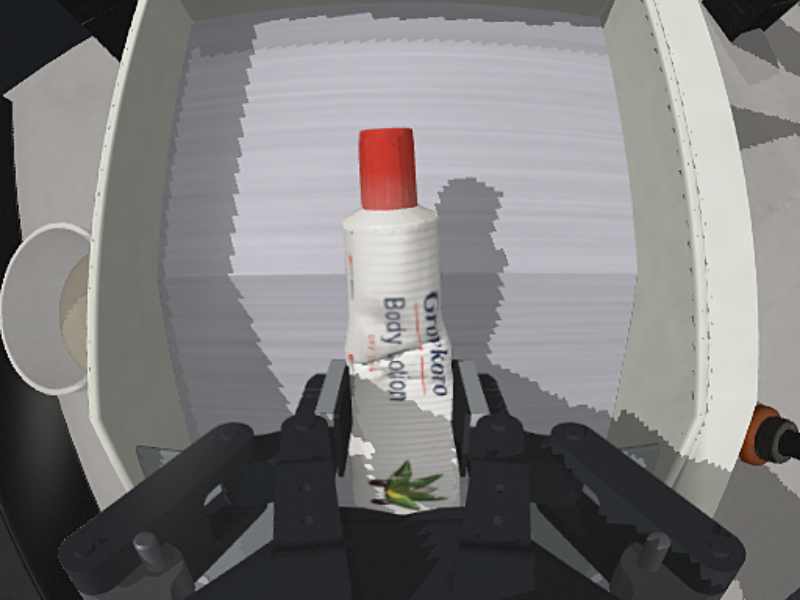

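Aligned: the tube sits at about column 393 and the chute middle is at 398. Release.

>>> carry_out(moves=[[[0,0,0],[0,0,0.1],4.0],[[0,0,0],[0,0,0.1],5.0],[[0,0,0],[0,0,0.1],5.0],[[0,0,0],[0,0,0.1],5.0],[[0,0,0],[0,0,0.1],5.0]])

```text
t: 14.18
eef_pos: [0.598, -0.1249, 0.1047]
tool_rot: [0.032, 0.968, -0.165, 0.189]
contact_force: [0.0, -0.7, 0.1]
gripper_width: 0.585
```

>>> carry_out(moves=[[[0,0,0],[0,0,0],5.0],[[0,0,0],[0,0,-2],5.0],[[0,0,0],[0,0,-6],5.0],[[0,0,0],[0,0,-10],5.0],[[0,0,0],[0,0,-12],5.0]])

```text
t: 14.8
eef_pos: [0.5555, -0.1098, 0.2182]
tool_rot: [0.032, 0.967, -0.165, 0.19]
contact_force: [0.8, 0.1, 0.1]
gripper_width: 0.588
```

```bash
python3 - <<'E'
from h import *
seq((-140,-106,215),(-140,-106,60))
b=snap('side','s4.png')
cv2.imwrite('pics/s4.png',cv2.resize(b[130:290,170:370],(750,600))[:,:,::-1])
r=bot.silhouettes('tube_center','side'); print([(x['score'],x['location'],x['region'].sum()) for x in r])
print(proj(d2w([[-95,0,62]],POSE),'side'))
E
```

```text
t 14.8 disp [-42.4  -0.5 218.2] F [0.8 0.1 0.1] w 0.588 q [ 0.18  0.18 -0.17  2.12  0.32  0.5  -2.15]
(-140, -106, 215) turn [-0.1, -22.2, -0.0] shift [-9.15, 10.55, -3.41]
(-140, -106, 60) turn [0.0, 0.0, 0.0] shift [0.0, -0.0, 15.5]
[(0.76, [278.0, 231.5], np.int64(753))]
[[273.34305073 224.91105645]]
```

View pics/s4.png

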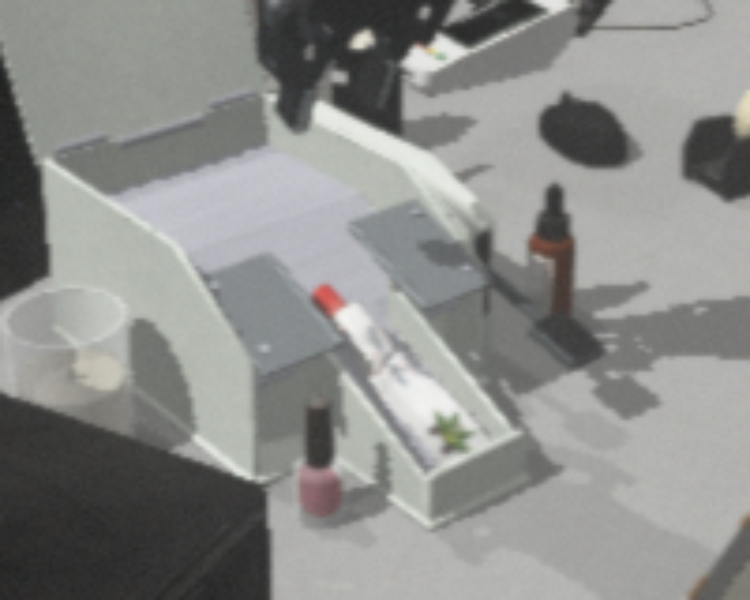

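The tube lies in the lane against the stop (crimp at (470,440), cap at (325,295)), and all the bottles are standing. Next I return to the pedal.

>>> carry_out(moves=[[[0,-5,0],[-1.5,2,-1],6.0],[[0,-12,0],[-4,4.5,-2],6.0],[[0,-22,0],[-7,8,-3],6.5],[[0,-22.2,0],[-9.1,10.5,-3.4],6.5],[[0,-22.2,0],[-9.1,10.5,-3.4],6.5]])

```text
t: 15.52
eef_pos: [0.4267, -0.1787, 0.2115]
tool_rot: [-0.0, 0.985, -0.17, -0.003]
contact_force: [0.4, -0.1, -0.3]
gripper_width: 0.762
```

```bash
python3 - <<'E'
from h import *
seq((-140,-106.4,58))
ci=bot.camera_info('wrist'); snap('wrist','w5.png')
r=bot.silhouettes('pedal_pad','wrist')
for x in r[:2]:
    ys,xs=np.nonzero(x['region']); print(x['score'],x['location'],xs.min(),xs.max(),ys.min(),ys.max())
print(proj(d2w([[-140,-106,63]],POSE),'wrist',ci))
E
```

```text
t 15.53 disp [-141.1 -108.1  211.5] F [ 0.4 -0.1 -0.3] w 0.762 q [ 0.42  0.18 -0.18  2.07  0.04  0.9  -1.69]
(-140, -106.4, 58) turn [0.0, 0.3, -0.3] shift [0.2, -0.18, 15.35]
0.93 [250.9, 161.8] 239 270 95 192
0.33 [156.7, 69.3] 19 271 0 204
[[256.12293846 176.32456405]]
```

>>> carry_out(moves=[[[0,0,0],[0.2,-0.1,5],6.5],[[0,0,0],[0.2,-0.1,10],6.5],[[0,0,0],[0.2,-0.1,14],6.5],[[0,0,0],[0.2,-0.1,15.3],6.5],[[0,0,0],[0.2,-0.1,15.3],6.5]])

```text
t: 16.25
eef_pos: [0.4314, -0.1758, 0.0599]
tool_rot: [-0.001, 0.986, -0.167, -0.001]
contact_force: [0.4, 1.2, 0.6]
gripper_width: 0.757
```

>>> carry_out(moves=[[[0,0,0],[0,0,0],2],[[0,0,0],[0,0,0],2],[[0,0,0],[0,0,0],2],[[0,0,0],[0,0,0],2],[[0,0,0],[0,0,0],2]], newtons=60)

```text
t: 16.88
eef_pos: [0.4316, -0.1782, 0.062]
tool_rot: [0.001, 0.986, -0.168, 0.0]
contact_force: [-2.8, -3.7, 9.6]
gripper_width: 0.331
```

>>> carry_out(moves=[[[0,0,0],[0,0,-0.2],2],[[0,0,0],[0,0,-0.4],2],[[0,0,0],[-0.1,0,-0.6],2],[[0,0,0],[-0.1,0,-0.8],2],[[0,0,0],[-0.1,0,-1.0],2]])

```text
t: 17.5
eef_pos: [0.4304, -0.1778, 0.0704]
tool_rot: [0.0, 0.986, -0.168, -0.0]
contact_force: [4.1, -6.5, -12.0]
gripper_width: 0.335
```

>>> carry_out(moves=[[[0,0,0],[0,0,-0.2],2],[[0,0,0],[0,0,-0.4],2],[[0,0,0],[-0.1,0,-0.6],2],[[0,0,0],[-0.1,0,-0.8],2],[[0,0,0],[-0.1,0,-1.0],2]])

```text
t: 18.12
eef_pos: [0.4301, -0.1777, 0.0807]
tool_rot: [0.0, 0.986, -0.168, 0.001]
contact_force: [4.0, -7.6, -10.8]
gripper_width: 0.333
```

```bash
python3 - <<'E'
from h import *
seq((-140,-106.4,100))
snap('top','t5.png'); snap('side','s5.png')
for c in('top','side'):
    for x in bot.silhouettes('lid',c)[:1]:
        ys,xs=np.nonzero(x['region']); print(c,x['score'],x['location'],xs.min(),xs.max(),ys.min(),ys.max())
E
```

```text
t 18.12 disp [-138.3 -106.1   80.7] F [  4.   -7.6 -10.8] w 0.333 q [ 0.39  0.39 -0.16  2.17  0.11  0.58 -1.76]
(-140, -106.4, 100) turn [0.0, -0.1, -0.1] shift [-0.17, 0.03, -1.93]
top 0.56 [252.3, 115.4] 207 297 102 133
```

>>> carry_out(moves=[[[0,0,0],[0,0,-0.2],2],[[0,0,0],[0,0,-0.4],2],[[0,0,0],[0,0,-0.6],2],[[0,0,0],[0.1,0,-0.8],2],[[0,0,0],[0.1,0,-1.0],2]])

```text
t: 18.95
eef_pos: [0.4308, -0.1779, 0.0906]
tool_rot: [0.0, 0.986, -0.168, 0.0]
contact_force: [4.0, -6.5, -10.3]
gripper_width: 0.331
```

>>> carry_out(moves=[[[0,0,0],[0,0,-0.1],2],[[0,0,0],[0,0,-0.2],2],[[0,0,0],[0,0,-0.3],2],[[0,0,0],[0.1,0,-0.4],2],[[0,0,0],[0.1,0,-0.5],2]])

```text
t: 19.58
eef_pos: [0.4315, -0.1782, 0.0955]
tool_rot: [0.0, 0.986, -0.168, 0.0]
contact_force: [5.1, -7.8, -11.3]
gripper_width: 0.329
```

>>> carry_out(moves=[[[0,0,0],[0,0,-0.08],2],[[0,0,0],[0,0,-0.16],2],[[0,0,0],[0,0,-0.24],2],[[0,0,0],[0,0,-0.32],2],[[0,0,0],[0,0,-0.4],2]])

```text
t: 20.2
eef_pos: [0.4322, -0.1784, 0.0997]
tool_rot: [0.0, 0.986, -0.168, 0.001]
contact_force: [5.7, -7.6, -11.1]
gripper_width: 0.329
```

>>> carry_out(moves=[[[0,0,0],[0,0,-0.06],2],[[0,0,0],[0,0,-0.12],2],[[0,0,0],[0,0,-0.18],2],[[0,0,0],[0,0,-0.24],2],[[0,0,0],[0,0,-0.3],2]])

```text
t: 20.82
eef_pos: [0.4329, -0.1787, 0.1029]
tool_rot: [0.001, 0.986, -0.168, 0.002]
contact_force: [6.8, -8.0, -12.0]
gripper_width: 0.335
```

>>> carry_out(moves=[[[0,0,0],[-0.03,0,-0.06],2],[[0,0,0],[-0.06,0,-0.12],2],[[0,0,0],[-0.1,0,-0.18],2],[[0,0,0],[-0.1,0,-0.24],2],[[0,0,0],[-0.1,0,-0.3],2]])

```text
t: 21.45
eef_pos: [0.4335, -0.1789, 0.1064]
tool_rot: [0.001, 0.986, -0.168, 0.003]
contact_force: [10.4, -10.4, -13.3]
gripper_width: 0.332
```

```bash
python3 - <<'E'
from h import *
seq()
a=snap('top','t6.png'); b=snap('side','s6.png')
for c in('top','side'):
    for x in bot.silhouettes('lid',c)[:1]:
        ys,xs=np.nonzero(x['region']); print(c,x['score'],x['location'],xs.min(),xs.max(),ys.min(),ys.max())
# difference of lid area vs. first pictures
for n,im in(('t0.png',a),('s0.png',b)):
    o=cv2.imread('pics/'+n)[:,:,::-1]; d=np.abs(o.astype(int)-im).max(2)
    print(n,d[100:200,185:300].mean())
E
```

```text
t 21.45 disp [-134.7 -106.1  106.4] F [ 10.4 -10.4 -13.3] w 0.332 q [ 0.4   0.35 -0.17  2.15  0.1   0.64 -1.74]
top 0.69 [247.1, 145.7] 196 297 103 192
side 0.72 [227.6, 170.2] 181 278 153 193
t0.png 6.902956521739131
s0.png 8.238434782608696
```

>>> carry_out(moves=[[[0,0,0],[-0.04,0,-0.05],2],[[0,0,0],[-0.1,0,-0.1],2],[[0,0,0],[-0.15,0,-0.15],2],[[0,0,0],[-0.2,0,-0.2],2],[[0,0,0],[-0.2,0,-0.25],2]])

```text
t: 22.28
eef_pos: [0.4335, -0.1788, 0.108]
tool_rot: [0.001, 0.986, -0.168, 0.005]
contact_force: [20.5, -14.1, -39.3]
gripper_width: 0.336
```

>>> carry_out(moves=[[[0,0,0],[0,0,-0.05],2],[[0,0,0],[0,0,-0.1],2],[[0,0,0],[0,0,-0.15],2],[[0,0,0],[0,0,-0.2],2],[[0,0,0],[0,0,-0.2],2]])

```text
t: 22.9
eef_pos: [0.4334, -0.1788, 0.1082]
tool_rot: [0.0, 0.986, -0.168, 0.005]
contact_force: [27.8, -16.0, -58.6]
gripper_width: 0.329
```

```bash
python3 - <<'E'
from h import *
seq()
a=snap('top','t7.png'); b=snap('side','s7.png')
for n,im in(('t0.png',a),('s0.png',b)):
    o=cv2.imread('pics/'+n)[:,:,::-1]; d=np.abs(o.astype(int)-im).max(2)
    print(n,d[100:200,185:300].mean())
f=lambda x:cv2.resize(x[140:220,175:285],(800,582))[:290*2]
o=cv2.imread('pics/s0.png')
cv2.imwrite('pics/m3.png',np.vstack([cv2.resize(o[150:205,175:285],(600,300)),cv2.resize(b[150:205,175:285,::-1],(600,300))]))
E
```

```text
t 22.9 disp [-134.8 -106.1  108.2] F [ 27.8 -16.  -58.6] w 0.329 q [ 0.4   0.35 -0.17  2.16  0.1   0.64 -1.74]
t0.png 5.306869565217391
s0.png 6.54
```

View pics/m3.png

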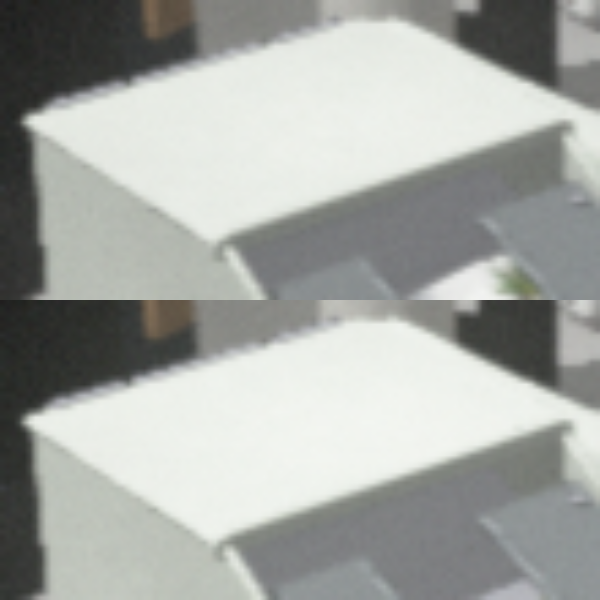

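The pedal is at its upper stop (force climbing), and the lid matches the start picture. I take most of the load off, release and retreat upward.

>>> carry_out(moves=[[[0,0,0],[0.1,0,0.1],2],[[0,0,0],[0.2,0,0.2],2],[[0,0,0],[0.2,0,0.2],4.5],[[0,0,0],[0.2,0,0.2],6.5],[[0,0,0],[0.2,0,0.2],6.5]])

```text
t: 23.62
eef_pos: [0.4301, -0.1759, 0.1081]
tool_rot: [-0.0, 0.986, -0.168, -0.001]
contact_force: [-0.5, 0.5, 0.2]
gripper_width: 0.761
```

>>> carry_out(moves=[[[0,0,0],[0,0,0],6.5],[[0,0,0],[0,0,-2],6.5],[[0,0,0],[0,0,-6],6.5],[[0,0,0],[0,0,-11],6.5],[[0,0,0],[0,0,-14],6.5]])

```text
t: 24.25
eef_pos: [0.4309, -0.1763, 0.2502]
tool_rot: [-0.0, 0.986, -0.168, 0.0]
contact_force: [0.2, -0.2, -0.8]
gripper_width: 0.759
```

```bash
python3 - <<'E'
from h import *
seq()
a=snap('top','t8.png'); b=snap('side','s8.png')
for n,im in(('t0.png',a),('s0.png',b)):
    o=cv2.imread('pics/'+n)[:,:,::-1]; d=np.abs(o.astype(int)-im).max(2)
    print(n,d[100:185,185:300].mean())
for l in ('tube_center','lid','pedal_pad','nail_polish','oil_dropper','candle_jar'):
    r=bot.silhouettes(l,'side')[:1]
    for x in r:
        ys,xs=np.nonzero(x['region']); print(l,round(x['score'],2),np.round(x['location']),xs.min(),xs.max(),ys.min(),ys.max())
cv2.imwrite('pics/s9.png',cv2.resize(b[130:290,170:370],(750,600))[:,:,::-1])
E
```

```text
t 24.25 disp [-137.9 -104.5  250.2] F [ 0.2 -0.2 -0.8] w 0.759 q [ 0.43  0.14 -0.19  2.02  0.03  0.98 -1.68]
t0.png 1.8072634271099743
s0.png 5.018516624040921
tube_center 0.92 [277. 234.] 255 299 207 252
lid 0.7 [225. 174.] 181 278 154 195
pedal_pad 0.73 [320. 200.] 299 332 198 209
nail_polish 0.88 [257. 256.] 249 262 235 270
oil_dropper 0.76 [317. 193.] 311 323 179 215
candle_jar 0.67 [189. 226.] 171 206 207 245
```

```bash
python3 -c "
from station import bot
print(bot.hand_in())"
```

```text
the job is handed in; nothing more can be done
None
```

I handed the job in at about 24.5 s. The tube now lies lengthwise in the lane against the stop, and the lid is shut.

- **Opening:** I gripped the paddle and pressed the pedal to its lower stop, where the force rose to about 57 N and the lid stood up.
- **Freeing the tube:** I gripped the tube through the gap between the plates and drew it up the slope held in the jaws, not by pushing it. I touched it down on the deck, then lifted it straight out.
- **Sliding it back:** I turned it lengthwise with the cap uphill and let it go on the slope. It slid down to the stop.
- **Closing:** I raised the pedal slowly over about 5 s to its upper stop, at about 59 N vertically, then released it and backed away.

**Last checks:** From the side camera, the lid, the pedal and all three bottles and jars are within a few pixels of where they started. The tube shows in the lane, and the force on the tool is near zero.

**Not fully confirmed:**
- The final state was checked only by the detection network and picture differences, because the 12-picture viewing limit was reached.
- The first dispenser position differed by about 9 mm between the top and wrist cameras. I settled on a compromise and corrected it by 3 mm before the tube grasp.
- When gripping the tube, the hand stopped about 6 mm off the commanded pose, probably because the fingertips were touching the floor. I allowed for this in the later moves.

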